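# Bring the wheel's valve to the top for the run-out check

### The job

The wheel on the tilted spindle stand is about to have its run-out checked, and the reading starts with the valve at twelve o'clock. Push the wheel round by its spokes with the fingertips, taking the next spoke when one has gone as far as you can follow it, until the red-capped valve stem stands straight up above the hub, at the very top of the leaning wheel, and leave the wheel at rest there. Push steadily without flicking it into a spin; keep off the tyre (the gauge reads there) and the valve stem, and leave the tools and gauges lying around where they are.

Things in the scene. Friction and masses are not known exactly. Their poses are not given: they have to be found in the camera images.
- stand: Spindle stand, fixed on the bench: aluminium fixture plate with a grid of holes, 18 mm thick, and a grey bearing head held by two blue clamps. Origin: on the bench, straight below the wheel's centre. z up; x level, from the wheel's front (the robot's side) towards the head behind it; y level, to the left seen from the robot. The plate reaches from x = -130 to 165 mm, y = -200 to 200 mm.
- hub (a point): Centre of the wheel, 180 mm above the bench. The wheel leans back 40 degrees from upright (its top is farther from the robot than its foot), so the axle, going into the stand, points along cos 40 of stand x and -sin 40 of stand z. This frame turns with the wheel: x along the axle into the stand, z towards the valve. Hub 52 mm across, its front end 38 mm ahead of the middle plane.
- spokes: The five straight aluminium spokes, turning with the wheel. Frame as point hub (origin at the wheel's centre). Each is 16 mm wide and 20 mm deep, near the wheel's front: from 18 mm in front of its middle plane to 2 mm behind it, between hub and rim (204 mm inner diameter, 38 mm wide). The valve sits midway between two spokes: they stand 36, 108, 180, 252 and 324 degrees from it. The gaps between them are open.
- housing (a point): Front of the bearing housing, on the axle, 34 mm behind the wheel's middle plane; 62 mm across. Behind the wheel there are only this head, the blue clamps (not above 85 mm) and, behind the tyre's left edge, a dial gauge. Nothing stands right in front of the wheel.
- wheel (a joint): Turn of the wheel, rad: the angle of the valve from the top, clockwise as the robot sees it; 0 or any whole turn = straight up. Starts between 1.75 and 4.53; turns both ways without a stop; balanced. Drag about 0.16 N m (2.5 N on a spoke half-way out moves it): it stays where it is left and coasts little after a slow push.
- valve_root (a point): Where the valve stem leaves the rim, 102 mm from the wheel's centre. The stem (black foot, brass, red cap; 33 mm long, 15 mm wide at the foot, else up to 11 mm) runs from here straight towards the centre.
- tyre: The black tyre: 304 mm outer diameter, 220 mm inner, 42 mm wide (21 mm to either side of the wheel's middle plane). Frame as point hub. Not to be touched.
- valve: The valve stem, turning with the wheel. Frame as point hub: the stem lies on its z axis from 69 to 102 mm. Not to be touched.
- ring_gauge: Steel ring gauge, 54 mm across, 22 mm high, loose, on the fixture plate near its front edge. Origin at its underside. Leave alone.
- gauge_pin: Steel pin with a green head, 26 mm across, 57 mm high, standing loose on the fixture plate near its front edge. Origin at its underside. Leave alone.
- pressure_gauge: Round black tyre pressure gauge, 58 mm across, 26 mm high, with a brass stub 43 mm long to its own x, loose on the right side of the fixture plate. Origin under the dial. Leave alone.
- caliper: Digital caliper, 215 mm long (own x), 16 mm high, lying on the bench to the left of the plate. Origin under the middle of its beam. Leave alone.
- cleaner: White bottle with a blue cap, 54 mm across, 135 mm high, on the bench beside the plate. Origin at its underside. Leave alone.
- screwdriver: Screwdriver with an orange handle, 170 mm long (own x), lying on the bench to the right of the plate. Origin under its middle. Leave alone.
- spare_bearing: Dark steel ball bearing ring, 42 mm across, 14 mm high, on the bench beside the plate. Origin at its underside. Leave alone.

How it is judged:
By the outcome, as a careful person would: the job done as asked, in the order asked, and still so for the second after the job is handed in, with the robot touching nothing.
It also fails if it takes over 58 s, if anything falls off the work surface, if the arm or the gripper's body presses on something with over 40 N, if the wrist force passes 120 N, or if a joint passes its speed limit or range.

### The arm

A 6-joint arm with a two-finger parallel gripper is mounted at the origin on the work surface. World frame = base frame: x ahead of the robot, y to its left, z up, the work surface at z = 0. Lengths are in mm, angles in rad, forces in N, time in s.
With the tool pointing down it reaches from about 275 to 750 mm from the base axis. Payload 10.2 kg.
Tool frame: the origin (TCP) lies midway between the tips of the shut fingers; the grasp point (between the pads) lies 19 mm behind it (ctrl.tcp_to_grasp is the z of the grasp point in the tool frame, in mm); z points along the fingers, y is the direction in which the jaws open and shut (so a half turn about z gives the same grasp; the last joint's range is limited). The gripper opens to 85 mm and grips with 20 to 120 N. Pads are 22 mm wide; open, the fingers measure 114 mm over their backs; the gripper's body (76 mm by 85 mm) begins 54 mm behind the grasp point. The pads swing forward as they close: fully open they stand 13 mm farther back than shut.
Start: joints at [1.101, 0.313, 1.498, -0, 1.331, -0.223], TCP at [128.271, 509.095, 231.294] pointing down, gripper open.
Joint ranges: [-2.94, 2.94], [-0.97, 2.17], [0.19, 2.56], [-1.23, 4.37], [0.02, 3.11], [-2.88, 2.88]. Speed limits (rad/s): [2.39, 2.39, 3.01, 3.14, 3.14, 3.14].

### API

Orientations are given as a unit quaternion [w, x, y, z].
In Python, from rig import sensors, capture, order, ctrl gives the robot as it stands. The module is installed in compiled form; this text tells all that it offers.
- The arm moves only by the tool play_rows, never from a script. Its argument "deltas" is a list of rows, each a list of 7 numbers: the shift along the world's x, y, z in units of 40 mm (1.0 is 40 mm), then the turn, a rotation vector about the world's x, y, z in units of 6 degrees (1.0 is 6 degrees), then the opening, from -1 (shut) to 1 (fully open). A call has 1 to 8 rows; each row shifts and turns the commanded pose from where the row before left it; what a row does not reach is not made up. A row lasts 1/12 s, in which the tool goes at most 41.7 mm and 7.16 degrees, less where a joint would pass 70% of its speed; a pose out of reach is approached as far as the arm can. A call is refused whole if a number of a shift passes 1 or a number of a turn 1, either way. A call with a gripper value outside its range is refused whole. The fingers move at their own pace and stop on an object; "squeeze" is the grip in N (left out, the last holds). Time passes only in rows, so rows that do not move let the fingers close. It gives the time, the measured TCP pose, the force and the opening at its end, in the units of the state.
- sensors.sense(): the state, without advancing time (a new reading comes with each control period).
- capture(name): name is "scene" or "side" or "wrist"; returns a dict with "pixels" (420x560x3 uint8, red, green, blue), "z_map" (420x560 float32, mm along the optical axis (not along the pixel's ray), 0 where there is no reading), "fx", "fy", "cx", "cy" (pixels), "eye" and "rotation" of the camera in the world; the wrist camera has in their place "tool_from_camera" (4x4, takes a point from camera to tool coordinates, whose origin is the TCP and whose axes are the flange's). Camera axes: x right, y down, z forward; pixel columns grow to the right and rows downward; lengths in mm; the calibration is good to about 2 mm. A picture is of the moment at which its call begins: read the wrist's pose just before it.
- order.finish_job(): hands the job in, once; it reports no verdict.
The state is a dict: "time_s": time; "joints": joint angles; "dq": joint speeds; "tau": joint torques, N m; "eef_pos": TCP position; "ee_rot": TCP orientation; "force": force on the tool from outside, world axes, zero at the start; "wrist_torque": the same for the moment, N m; "grip_width": opening from 0.0 (shut) to 1.0 (fully open).
Only numpy, scipy, OpenCV 4.12 (cv2) and the standard library are available. Lean on these libraries where they do the work, as an engineer would, in place of code of your own. Each camera call takes 0.05 s, during which the arm holds its last target. There are 200 camera calls.

## Working session

There is one attempt and no reset: what is moved stays moved. The work goes in short steps, Python scripts to look and compute and a tool call to move; the robot and the scene stay as the last step left them, time stands still between calls to the robot, and variables do not carry over. Pictures are saved under pics/ and viewed, about 8 in all and at most 12, crops included, and the job is handed in when it is done.

Besides the shell and the picture viewer there is one more tool, called after ">>>" as a command line: name --pt "numbers of a row" for each row, then --argument value for the rest. play_rows: Moves the arm, as the interface text tells. Its arguments: {"type":"object","properties":{"deltas":{"type":"array","items":{"type":"array","items":{"type":"number"}}},"squeeze":{"type":"number"}},"required":["deltas"]}

```bash
mkdir -p pics
cat > h.py <<'E'
import numpy as np, cv2
from rig import sensors, capture, order, ctrl
def cloud(c):
    v,u=np.mgrid[0:420,0:560]; z=c["z_map"]
    p=np.stack([(u-c["cx"])/c["fx"]*z,(v-c["cy"])/c["fy"]*z,z],-1)
    return p@np.array(c["rotation"]).T+np.array(c["eye"])
def save(n,px): cv2.imwrite("pics/"+n+".png",cv2.cvtColor(px,cv2.COLOR_RGB2BGR))
E
python3 - <<'E'
from h import *
a=capture("scene");b=capture("side")
save("a1",np.hstack([cv2.resize(a["pixels"],(800,600))]));save("b1",cv2.resize(b["pixels"],(800,600)))
for c in(a,b):
    print(c["eye"],np.round(c["rotation"],3).tolist(),c["fx"])
    hsv=cv2.cvtColor(c["pixels"],cv2.COLOR_RGB2HSV);h,s,v=cv2.split(hsv)
    m=(((h<6)|(h>174))&(s>150)&(v>80)).astype(np.uint8)
    n,l,st,ce=cv2.connectedComponentsWithStats(m);P=cloud(c)
    for i in range(1,n):
        if st[i,4]>8: print(st[i],ce[i],np.median(P[l==i],0))
print(sensors.sense())
E
```

```text
[1031.13466601  371.73300056 1099.39697527] [-0.13, 0.426, 0.861, -0.246] 524.5151954973336Traceback (most recent call last):
  File "<stdin>", line 8, in <module>
  File "h.py", line 6, in cloud
    return p@np.array(c["rotation"]).T+np.array(c["eye"])
           ~^~~~~~~~~~~~~~~~~~~~~~~~~~
ValueError: matmul: Input operand 1 has a mismatch in its core dimension 0, with gufunc signature (n?,k),(k,m?)->(n?,m?) (size 4 is different from 3)
```

```bash
sed -i 's/np.array(c\["rotation"\]).T/Rm(c["rotation"]).T/' h.py
cat >> h.py <<'E'
from scipy.spatial.transform import Rotation as Ro
def Rm(q): return Ro.from_quat(np.r_[q[1:],q[0]]).as_matrix()
E
python3 - <<'E'
from h import *
a=capture("scene");b=capture("side")
save("a1",cv2.resize(a["pixels"],(800,600)));save("b1",cv2.resize(b["pixels"],(800,600)))
for c in(a,b):
    print(c["eye"],np.round(Rm(c["rotation"]),3).tolist(),c["fx"])
    hsv=cv2.cvtColor(c["pixels"],cv2.COLOR_RGB2HSV);h,s,v=cv2.split(hsv)
    m=(((h<6)|(h>174))&(s>150)&(v>80)).astype(np.uint8)
    n,l,st,ce=cv2.connectedComponentsWithStats(m);P=cloud(c)
    for i in range(1,n):
        if st[i,4]>8: print(st[i],ce[i],np.median(P[l==i],0))
print(sensors.sense())
E
```

```text
[1031.13466601  371.73300056 1099.39697527] [[-0.603, 0.669, -0.434], [0.798, 0.515, -0.313], [0.014, -0.535, -0.845]] 524.5151954973336
[ 72.56597223 421.62955461 758.96442001] [[-0.63, -0.536, 0.562], [-0.777, 0.446, -0.445], [-0.012, -0.717, -0.697]] 392.13238651481
[278 227   5   6  22] [279.95454545 229.27272727] [528.57765266  53.8817689  128.92982986]
[196 241   5   5  19] [198.         243.15789474] [671.07359461 188.50657291  55.32065706]
{'time_s': 0.2, 'joints': array([ 1.10061199e+00,  3.13229190e-01,  1.49807972e+00,  4.41958875e-05,
        1.33101693e+00, -2.23385637e-01]), 'dq': array([ 0.00100635, -0.00106068, -0.00413997,  0.0001011 , -0.00106215,
        0.00086454]), 'tau': array([ 4.32216384e-04, -4.12015486e+01, -2.59612298e+01, -1.41585938e-04,
        3.02090295e-03,  2.18868695e-05]), 'eef_pos': array([128.19120428, 508.97505967, 230.98261849]), 'ee_rot': array([-1.44782419e-04,  1.23091620e-01,  9.92395243e-01, -3.37475361e-04]), 'force': array([0.66858293, 0.05036685, 0.15687052]), 'wrist_torque': array([ 0.01472462, -0.01605084,  0.00881457]), 'grip_width': 0.997795975619679}
```

View pics/a1.png

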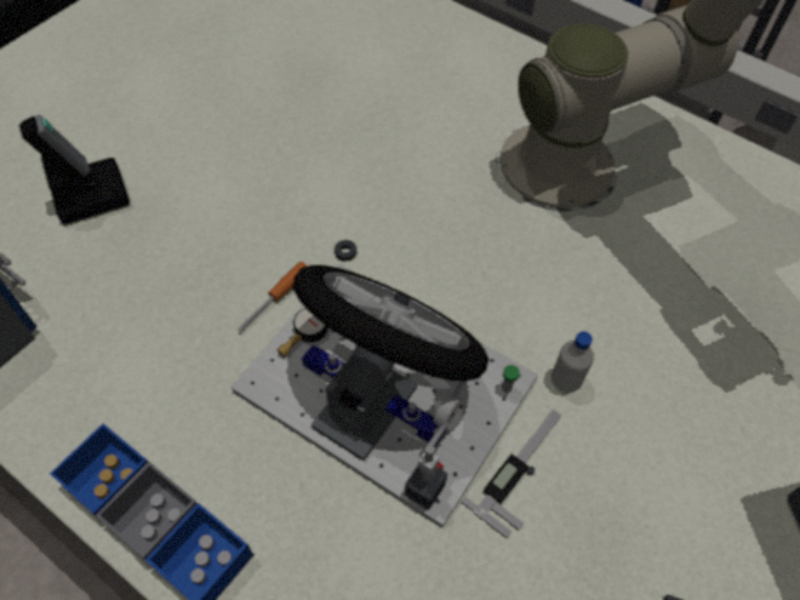

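View pics/b1.png

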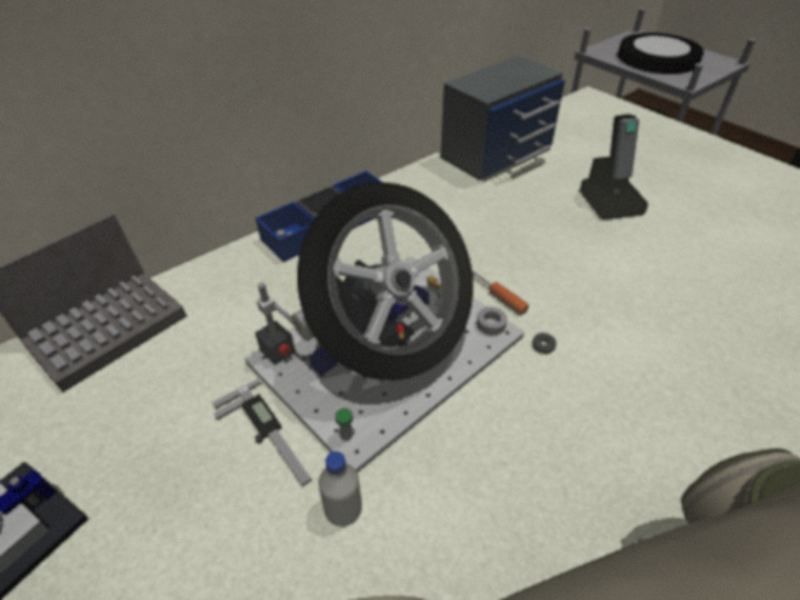

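Run:
```python
from h import *
a=capture("scene");b=capture("side")
pts=[]
for c in(a,b):
    P=cloud(c); m=(abs(P[...,2]-18)<3)&(c["z_map"]>0)&(abs(P[...,0]-580)<300)&(abs(P[...,1])<400)
    m=cv2.morphologyEx(m.astype(np.uint8),cv2.MORPH_OPEN,np.ones((3,3)))
    n,l,st,ce=cv2.connectedComponentsWithStats(m); k=[i for i in range(1,n) if st[i,4]>150]
    q=P[np.isin(l,k)][:,:2].astype(np.float32); pts.append(q); print(len(q),cv2.minAreaRect(q))
r=cv2.minAreaRect(np.vstack(pts));print(r,cv2.boxPoints(r).round())
# tyre outer/face: dark points above 60mm
P=cloud(b); g=b["pixels"].max(2); m=(g<70)&(P[...,2]>50)&(P[...,2]<310)&(abs(P[...,0]-560)<200)&(abs(P[...,1]-20)<200)
u=np.zeros(m.shape,bool);u[125:268,205:335]=1;Q=P[m&u];print(len(Q),Q.mean(0))
best=0;rng=np.random.default_rng(0)
for _ in range(500):
    t=Q[rng.choice(len(Q),3)];n=np.cross(t[1]-t[0],t[2]-t[0]);n/=np.linalg.norm(n)+1e-9
    i=abs((Q-t[0])@n)<2
    if i.sum()>best: best=i.sum();I=i
c=Q[I].mean(0);n=np.linalg.svd(Q[I]-c)[2][2];n*=np.sign(n[0]);print(best,c,n,np.degrees(np.arctan2(n[1],n[0])),np.degrees(np.arcsin(-n[2])))
def ray(c,u,v,z):
    d=Rm(c["rotation"])@[(u-c["cx"])/c["fx"],(v-c["cy"])/c["fy"],1];return c["eye"]+d*(z-c["eye"][2])/d[2]
print("hubfront",ray(b,281,194,204.4),P[194,281])
save("b2",cv2.resize(b["pixels"][120:275,200:340],(720,800),interpolation=cv2.INTER_CUBIC)[:600*2])
x=cv2.resize(b["pixels"][120:275,200:340],(540,598),interpolation=cv2.INTER_CUBIC);save("b3",x)
```

```text
2911 ((611.2158203125, 45.146453857421875), (272.01849365234375, 371.1328125), 5.073143005371094)
6853 ((594.992431640625, 30.436874389648438), (296.78936767578125, 401.32293701171875), 3.661939859390259)
((596.3316650390625, 30.522598266601562), (299.4734191894531, 401.32293701171875), 3.6619393825531006) [[ 434.  221.]
 [ 460. -179.]
 [ 759. -160.]
 [ 733.  240.]]
7886 [576.11098696  60.38829911 186.80114745]
2893 [566.4549702   45.00558508 197.14446916] [ 0.76553906  0.04806575 -0.64159148] 3.592702706611467 39.91059507494808
hubfront [551.55150573  31.402428   204.4       ] [550.51975954  32.24298648 205.59454491]
```

View pics/b3.png

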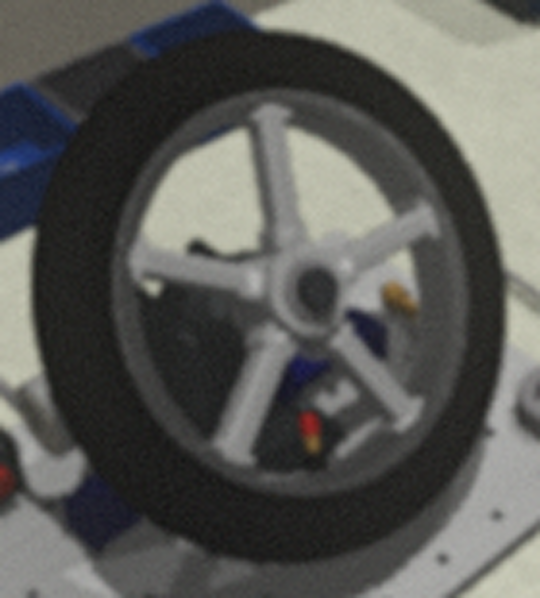

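```bash
cat >> h.py <<'E'
yaw=np.radians(3.63);c4,s4=np.cos(np.radians(40)),np.sin(np.radians(40))
N=np.array([c4*np.cos(yaw),c4*np.sin(yaw),-s4]);U=np.array([s4*np.cos(yaw),s4*np.sin(yaw),c4]);Rt=np.array([np.sin(yaw),-np.cos(yaw),0])
H=np.array([579.,31,180])
def loc(P): d=P-H; return d@Rt,d@U,d@N
def measure(c):
    P=cloud(c);x,y,d=loc(P);r=np.hypot(x,y);px=c["pixels"]
    m=(c["z_map"]>0)&(abs(d+18)<5)&(r>38)&(r<92)
    a=np.arctan2(x,y)[m]; z=np.exp(5j*a).mean()
    k=[ (np.angle(z)-np.pi)/5]
    hsv=cv2.cvtColor(px,cv2.COLOR_RGB2HSV);h,s,v=cv2.split(hsv)
    mm=((h<6)|(h>174))&(s>130)&(v>70)&(abs(d)<25)&(r<110)
    vv,uu=np.nonzero(mm)
    if len(uu):
        D=np.stack([(uu-c["cx"])/c["fx"],(vv-c["cy"])/c["fy"],0*uu+1.],-1)@Rm(c["rotation"]).T
        e=np.array(c["eye"]);t=((H-e)@N-(-4))/(D@N)   # near side of cap
        X=(e+D*t[:,None]).mean(0);lx,ly,_=loc(X);cap=np.degrees(np.arctan2(lx,ly))%360
    else: cap=None;lx=ly=0
    return dict(n=int(m.sum()),coh=abs(z),spoke_mod72=np.degrees(k[0])%72,cap=cap,capr=np.hypot(lx,ly),npx=len(uu))
E
python3 - <<'E'
from h import *
b=capture("side")
P=cloud(b);x,y,d=loc(P);g=b["pixels"].max(2);r=np.hypot(x,y)
m=((g<75)&(abs(d+21)<5)&(r<165)&(r>95)).astype(np.uint8);m=cv2.morphologyEx(m,cv2.MORPH_OPEN,np.ones((2,2)))
q=np.stack([x,y],-1)[m>0].astype(np.float32);print(len(q),np.median(d[m>0]),cv2.minEnclosingCircle(q))
# polar extents
a=np.arctan2(q[:,0],q[:,1]);rr=np.hypot(*q.T)
for k in range(-4,4):
    s=(a>k*np.pi/4)&(a<(k+1)*np.pi/4);print(k*45+22,s.sum(),np.percentile(rr[s],[2,98]) if s.sum() else '')
print(measure(b))
s=sensors.sense();R0=Rm(s["ee_rot"]);ty=-Rt
T=np.stack([np.cross(ty,N),ty,N],1);print(R0.round(2).tolist())
print("rotvec/6deg",Ro.from_matrix(T@R0.T).as_rotvec(degrees=True)/6)
E
```

```text
4014 -19.93182142415672 ((-123.14933013916016, -2.909393310546875), 328.8592224121094)
-158 511 [119.29219818 147.38452454]
-113 609 [116.2287738  143.19214905]
-68 650 [112.45753067 442.83978271]
-23 564 [112.97893555 140.16361786]
22 471 [115.21127167 141.04267578]
67 404 [116.69558487 143.1406601 ]
112 364 [121.28944473 153.41997742]
157 441 [120.71006165 159.25817261]
{'n': 851, 'coh': np.float64(0.9165602736197201), 'spoke_mod72': np.float64(55.80851194713871), 'cap': np.float64(196.37689152677314), 'capr': np.float64(75.3222969120708), 'npx': 23}
[[-0.97, 0.24, -0.0], [0.24, 0.97, -0.0], [0.0, -0.0, -1.0]]
rotvec/6deg [-0.76434291 -8.33041387  2.7718188 ]
```

>>> play_rows --pt "0.385 -0.44 0.03 -0.032 -0.347 0.1155 -1" --pt "0.385 -0.44 0.03 -0.032 -0.347 0.1155 -1" --pt "0.385 -0.44 0.03 -0.032 -0.347 0.1155 -1" --pt "0.385 -0.44 0.03 -0.032 -0.347 0.1155 -1" --pt "0.385 -0.44 0.03 -0.032 -0.347 0.1155 -1" --pt "0.385 -0.44 0.03 -0.032 -0.347 0.1155 -1" --pt "0.385 -0.44 0.03 -0.032 -0.347 0.1155 -1" --pt "0.385 -0.44 0.03 -0.032 -0.347 0.1155 -1"

```text
time_s: 1.02
eef_pos: [252.0, 367.4, 241.1]
ee_rot: [0.146, 0.073, 0.987, 0.005]
force: [0.5, 1.1, -0.2]
grip_width: -0.002
```

>>> play_rows --pt "0.385 -0.44 0.03 -0.032 -0.347 0.1155 -1" --pt "0.385 -0.44 0.03 -0.032 -0.347 0.1155 -1" --pt "0.385 -0.44 0.03 -0.032 -0.347 0.1155 -1" --pt "0.385 -0.44 0.03 -0.032 -0.347 0.1155 -1" --pt "0.385 -0.44 0.03 -0.032 -0.347 0.1155 -1" --pt "0.385 -0.44 0.03 -0.032 -0.347 0.1155 -1" --pt "0.385 -0.44 0.03 -0.032 -0.347 0.1155 -1" --pt "0.385 -0.44 0.03 -0.032 -0.347 0.1155 -1"

```text
time_s: 1.68
eef_pos: [375.2, 226.6, 250.8]
ee_rot: [0.288, 0.022, 0.957, 0.009]
force: [0.0, 1.0, 1.4]
grip_width: 0.003
```

>>> play_rows --pt "0.385 -0.44 0 -0.032 -0.347 0.1155 -1" --pt "0.385 -0.44 0 -0.032 -0.347 0.1155 -1" --pt "0.385 -0.44 0 -0.032 -0.347 0.1155 -1" --pt "0.385 -0.44 0 -0.032 -0.347 0.1155 -1" --pt "0.385 -0.44 0 -0.032 -0.347 0.1155 -1" --pt "0.385 -0.44 0 -0.032 -0.347 0.1155 -1" --pt "0.385 -0.44 0 -0.032 -0.347 0.1155 -1" --pt "0.385 -0.44 0 -0.032 -0.347 0.1155 -1"

```text
time_s: 2.35
eef_pos: [485.1, 102.4, 250.0]
ee_rot: [0.408, -0.025, 0.913, 0.015]
force: [0.2, 0.8, -0.3]
grip_width: 0.003
```

>>> play_rows --pt "0 0 0 0 0 0 -1" --pt "0 0 0 0 0 0 -1" --pt "0 0 0 0 0 0 -1"

```text
time_s: 2.6
eef_pos: [484.2, 104.1, 249.9]
ee_rot: [0.406, -0.025, 0.913, 0.016]
force: [0.1, 1.2, 0.0]
grip_width: 0.003
```

```bash
sed -i 's/^H=.*/H=np.array([577.5,29,178.5])/' h.py
cat >> h.py <<'E'
def wrist():
    s=sensors.sense();c=capture("wrist");M=np.array(c["tool_from_camera"]);R=Rm(s["ee_rot"])
    c["eye"]=R@M[:3,3]+s["eef_pos"];q=Ro.from_matrix(R@M[:3,:3]).as_quat();c["rotation"]=np.r_[q[3],q[:3]];return c
def tool():
    s=sensors.sense();x,y,d=loc(s["eef_pos"]);T=np.stack([np.cross(-Rt,N),-Rt,N],1)
    print("TCP",s["eef_pos"].round(1),"ang",np.degrees(np.arctan2(x,y))%360,"r",np.hypot(x,y),"d",d,"rotneed/6",(Ro.from_matrix(T@Rm(s["ee_rot"]).T).as_rotvec(degrees=True)/6).round(3),"F",s["force"].round(1),"t",s["time_s"],"j",s["joints"].round(2))
E
python3 - <<'E'
from h import *
tool();w=wrist();b=capture("side")
print(measure(w));print(measure(b))
save("w1",np.hstack([cv2.resize(w["pixels"],(400,300)),cv2.resize(b["pixels"],(400,300))]))
E
```

```text
TCP [484.2 104.1 249.9] ang 268.48219664603903 r 80.84863403521004 d -113.56569873232858 rotneed/6 [-0.067 -0.338  0.048] F [0.1 1.2 0. ] t 2.6 j [-0.09 -0.11  2.16  0.41  0.29 -2.06]
{'n': 5174, 'coh': np.float64(0.921670515453468), 'spoke_mod72': np.float64(55.6987880482843), 'cap': np.float64(198.5883948725422), 'capr': np.float64(72.28453350776931), 'npx': 160}
{'n': 668, 'coh': np.float64(0.8974646418337863), 'spoke_mod72': np.float64(55.83439124607252), 'cap': np.float64(197.913895343583), 'capr': np.float64(76.81553360972433), 'npx': 12}
```

View pics/w1.png

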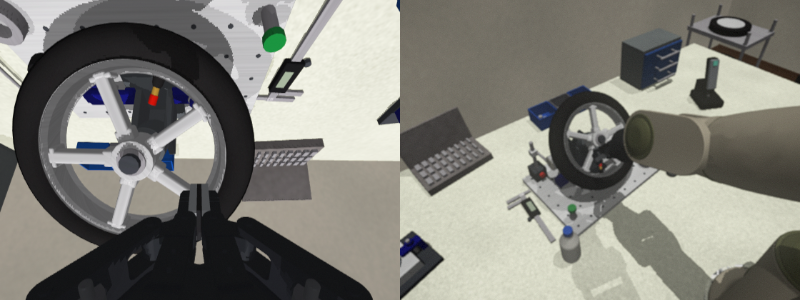

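>>> play_rows --pt "0.19 -0.065 -0.125 -0.011 -0.056 0.008 -1" --pt "0.19 -0.065 -0.125 -0.011 -0.056 0.008 -1" --pt "0.19 -0.065 -0.125 -0.011 -0.056 0.008 -1" --pt "0.19 -0.065 -0.125 -0.011 -0.056 0.008 -1" --pt "0.19 -0.065 -0.125 -0.011 -0.056 0.008 -1" --pt "0.19 -0.065 -0.125 -0.011 -0.056 0.008 -1" --pt "0 0 0 0 0 0 -1" --pt "0 0 0 0 0 0 -1"

```text
time_s: 3.37
eef_pos: [529.9, 88.7, 219.7]
ee_rot: [0.422, -0.029, 0.906, 0.014]
force: [0.2, -0.6, 0.7]
grip_width: -0.004
```

Run:
```python
from h import *
tool();w=wrist()
# tyre-circle centre check from wrist depth
P=cloud(w);x,y,d=loc(P);r=np.hypot(x,y);g=w["pixels"].max(2)
m=(g<60)&(abs(d+21)<6)&(r>100)&(r<160);print(m.sum(),np.median(d[m]))
a=np.degrees(np.arctan2(x[m],y[m]))%360
for k in range(0,360,45):
    s=(a>=k)&(a<k+45);print(k+22,s.sum(),np.percentile(r[m][s],[3,97]) if s.sum()>20 else '')
print(measure(w))
save("w2",w["pixels"])
```

```text
TCP [529.9  88.7 219.7] ang 273.15631430875396 r 62.65634682446014 d -60.004205084753266 rotneed/6 [-0.002 -0.004 -0.009] F [ 0.2 -0.6  0.7] t 3.3667 j [-0.12  0.04  2.13  0.92  0.18 -2.61]
36278 -18.836408441010388
22 805 [119.86147862 142.26058327]
67 3769 [119.56484737 142.24617332]
112 3268 [117.87468331 135.55072099]
157 9300 [116.99739593 141.87585106]
202 9464 [115.96886323 141.3209755 ]
247 6781 [116.02312836 141.70651053]
292 2662 [116.60253084 142.05331029]
337 229 [117.88737191 131.94955938]
{'n': 7523, 'coh': np.float64(0.919528560635026), 'spoke_mod72': np.float64(55.721432116281655), 'cap': np.float64(198.75641381276841), 'capr': np.float64(72.08658760210736), 'npx': 268}
```

View pics/w2.png

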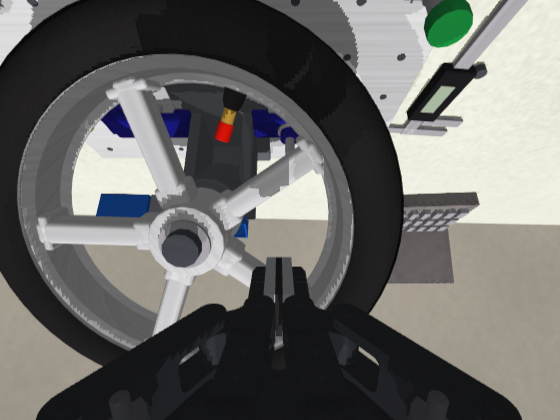

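>>> play_rows --pt "0 0 0 0.76 0.05 -0.64 -1" --pt "0 0 0 0.76 0.05 -0.64 -1" --pt "0 0 0 0.76 0.05 -0.64 -1" --pt "0 0 0 0.76 0.05 -0.64 -1" --pt "0 0 0 0.76 0.05 -0.64 -1" --pt "0 0 0 0.76 0.05 -0.64 -1" --pt "0 0 0 0.76 0.05 -0.64 -1" --pt "0 0 0 0.76 0.05 -0.64 -1"

```text
time_s: 4.08
eef_pos: [529.8, 88.6, 220.5]
ee_rot: [0.38, 0.342, 0.839, 0.184]
force: [0.5, -0.1, 0.1]
grip_width: -0.0
```

>>> play_rows --pt "0 0 0 0.76 0.05 -0.64 -1" --pt "0 0 0 0.76 0.05 -0.64 -1" --pt "0 0 0 0.76 0.05 -0.64 -1" --pt "0 0 0 0.76 0.05 -0.64 -1" --pt "0 0 0 0.76 0.05 -0.64 -1" --pt "0 0 0 0.76 0.05 -0.64 -1" --pt "0 0 0 0.76 0.05 -0.64 -1" --pt "0 0 0 0 0 0 -1"

```text
time_s: 4.75
eef_pos: [529.9, 88.5, 220.4]
ee_rot: [0.289, 0.619, 0.663, 0.307]
force: [-0.4, 0.3, -0.2]
grip_width: 0.0
```

```bash
cat >> h.py <<'E'
HT=np.array([578.3,28.5,180.])
def pt(a,r,d): a=np.radians(a);return HT+r*(np.sin(a)*Rt+np.cos(a)*U)+d*N
def arc(a0,step,n,r=62): 
    for i in range(n): print(round(a0+step*(i+1)),((pt(a0+step*(i+1),r,0)-pt(a0+step*i,r,0))/40).round(3).tolist())
E
sed -i 's/rotneed.*round(3),"F"/z err",(np.degrees(np.cross(Rm(s["ee_rot"])[:,2],N))\/6).round(3),"F"/' h.py
python3 - <<'E'
from h import *
tool();w=wrist();print(measure(w));save("w3",w["pixels"]);p=sensors.sense()["eef_pos"]
print("insert/40",((pt(272,62,6)-p)/40).round(3));arc(272,3,8);
E
```

```text
TCP [529.9  88.5 220.4] ang 273.65404733784254 r 62.534758399712786 d -60.49176950088477 z err [-0.006 -0.018 -0.008] F [-0.4  0.3 -0.2] t 4.75 j [-0.12  0.04  2.13  0.9   0.18 -1.02]
{'n': 3357, 'coh': np.float64(0.9162769362124816), 'spoke_mod72': np.float64(56.86941041909822), 'cap': np.float64(197.496364837806), 'capr': np.float64(73.28772202615409), 'npx': 201}
insert/40 [ 1.261  0.057 -1.064]
275 [0.052, -0.002, 0.062]
278 [0.052, -0.006, 0.062]
281 [0.052, -0.01, 0.061]
284 [0.052, -0.014, 0.061]
287 [0.052, -0.018, 0.06]
290 [0.051, -0.023, 0.059]
293 [0.05, -0.027, 0.058]
296 [0.05, -0.031, 0.057]
```

View pics/w3.png

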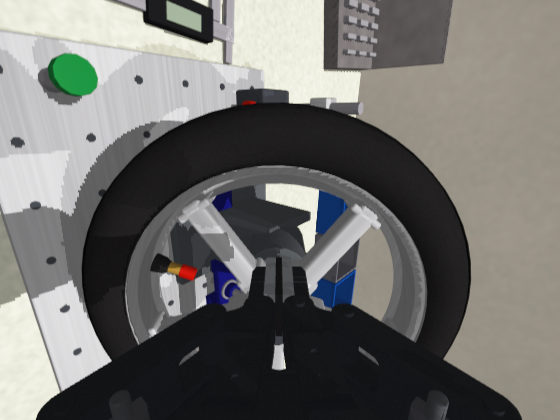

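>>> play_rows --pt "0.158 0.007 -0.133 0 0 0 -1" --pt "0.158 0.007 -0.133 0 0 0 -1" --pt "0.158 0.007 -0.133 0 0 0 -1" --pt "0.158 0.007 -0.133 0 0 0 -1" --pt "0.158 0.007 -0.133 0 0 0 -1" --pt "0.158 0.007 -0.133 0 0 0 -1" --pt "0.158 0.007 -0.133 0 0 0 -1" --pt "0.158 0.007 -0.133 0 0 0 -1"

```text
time_s: 5.47
eef_pos: [580.9, 90.6, 177.4]
ee_rot: [0.29, 0.616, 0.665, 0.306]
force: [-1.2, 0.8, -0.0]
grip_width: 0.003
```

>>> play_rows --pt "0.052 -0.002 0.062 0 0 0 -1" --pt "0.052 -0.006 0.062 0 0 0 -1" --pt "0.052 -0.01 0.061 0 0 0 -1" --pt "0.052 -0.014 0.061 0 0 0 -1" --pt "0.052 -0.018 0.06 0 0 0 -1" --pt "0.051 -0.023 0.059 0 0 0 -1" --pt "0.05 -0.027 0.058 0 0 0 -1" --pt "0.05 -0.031 0.057 0 0 0 -1"

```text
time_s: 6.13
eef_pos: [596.4, 85.6, 195.9]
ee_rot: [0.289, 0.616, 0.666, 0.305]
force: [-3.2, 0.4, -2.5]
grip_width: -0.002
```

Run:
```python
from h import *
HT0=HT
tool();w=wrist();print(measure(w));save("w4",w["pixels"]);p=sensors.sense()["eef_pos"]
print("err to 296",((pt(296,62,6)-p)).round(1));arc(296,3,24);
```

```text
TCP [596.4  85.6 195.9] ang 296.63461382533995 r 61.872395223417705 d 6.039947309100947 z err [-0.009 -0.043 -0.014] F [-3.2  0.4 -2.5] t 6.1333 j [-0.11  0.22  1.99  1.09  0.15 -1.21]
{'n': 5223, 'coh': np.float64(0.7645734740700751), 'spoke_mod72': np.float64(64.60610608002933), 'cap': np.float64(205.21327646820302), 'capr': np.float64(73.30455435164774), 'npx': 412}
err to 296 [-0.3  0.2  0.3]
299 [0.049, -0.034, 0.055]
302 [0.047, -0.038, 0.054]
305 [0.046, -0.042, 0.052]
308 [0.045, -0.046, 0.05]
311 [0.043, -0.049, 0.048]
314 [0.042, -0.052, 0.046]
317 [0.04, -0.055, 0.044]
320 [0.038, -0.058, 0.041]
323 [0.036, -0.061, 0.039]
326 [0.034, -0.064, 0.036]
329 [0.032, -0.067, 0.033]
332 [0.03, -0.069, 0.031]
335 [0.028, -0.071, 0.028]
338 [0.025, -0.073, 0.025]
341 [0.023, -0.075, 0.022]
344 [0.021, -0.076, 0.019]
347 [0.018, -0.078, 0.016]
350 [0.015, -0.079, 0.012]
353 [0.013, -0.08, 0.009]
356 [0.01, -0.08, 0.006]
359 [0.007, -0.081, 0.003]
362 [0.005, -0.081, -0.001]
365 [0.002, -0.081, -0.004]
368 [-0.001, -0.081, -0.007]
```

View pics/w4.png

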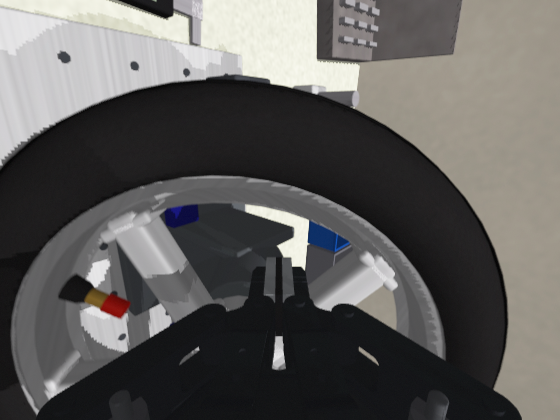

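>>> play_rows --pt "0.049 -0.034 0.055 0 0 0 -1" --pt "0.047 -0.038 0.054 0 0 0 -1" --pt "0.046 -0.042 0.052 0 0 0 -1" --pt "0.045 -0.046 0.05 0 0 0 -1" --pt "0.043 -0.049 0.048 0 0 0 -1" --pt "0.042 -0.052 0.046 0 0 0 -1" --pt "0.04 -0.055 0.044 0 0 0 -1" --pt "0.038 -0.058 0.041 0 0 0 -1"

```text
time_s: 6.85
eef_pos: [611.2, 70.1, 212.2]
ee_rot: [0.289, 0.617, 0.664, 0.306]
force: [-1.5, 2.3, -2.9]
grip_width: -0.004
```

>>> play_rows --pt "0.036 -0.061 0.039 0 0 0 -1" --pt "0.034 -0.064 0.036 0 0 0 -1" --pt "0.032 -0.067 0.033 0 0 0 -1" --pt "0.03 -0.069 0.031 0 0 0 -1" --pt "0.028 -0.071 0.028 0 0 0 -1" --pt "0.025 -0.073 0.025 0 0 0 -1" --pt "0.023 -0.075 0.022 0 0 0 -1" --pt "0.021 -0.076 0.019 0 0 0 -1"

```text
time_s: 7.52
eef_pos: [620.4, 47.7, 221.5]
ee_rot: [0.289, 0.618, 0.664, 0.306]
force: [-2.3, 3.4, -1.4]
grip_width: -0.002
```

Run:
```python
from h import *
tool();print(measure(wrist()),measure(capture("side")));p=sensors.sense()["eef_pos"]
print("err to 344",((pt(344,62,6)-p)).round(1));arc(368,3,28);
```

```text
TCP [620.4  47.7 221.5] ang 345.4073643638562 r 63.2493842242467 d 6.025780818075159 z err [-0.004 -0.025 -0.007] F [-2.3  3.4 -1.4] t 7.5167 j [-0.19  0.22  1.91  0.9   0.25 -1.06]
{'n': 10922, 'coh': np.float64(0.8198804097479577), 'spoke_mod72': np.float64(40.78624313992101), 'cap': np.float64(254.60828870689488), 'capr': np.float64(72.44560037893092), 'npx': 533} {'n': 550, 'coh': np.float64(0.8207546493079845), 'spoke_mod72': np.float64(41.60228686612776), 'cap': np.float64(256.8492466114707), 'capr': np.float64(71.60856396487229), 'npx': 25}
err to 344 [-0.8  1.4 -0.4]
371 [-0.004, -0.08, -0.01]
374 [-0.006, -0.08, -0.013]
377 [-0.009, -0.079, -0.017]
380 [-0.012, -0.078, -0.02]
383 [-0.014, -0.077, -0.023]
386 [-0.017, -0.075, -0.026]
389 [-0.019, -0.073, -0.029]
392 [-0.022, -0.071, -0.032]
395 [-0.024, -0.069, -0.034]
398 [-0.027, -0.067, -0.037]
401 [-0.029, -0.065, -0.04]
404 [-0.031, -0.062, -0.042]
407 [-0.034, -0.059, -0.044]
410 [-0.036, -0.056, -0.047]
413 [-0.038, -0.053, -0.049]
416 [-0.039, -0.05, -0.051]
419 [-0.041, -0.046, -0.052]
422 [-0.043, -0.043, -0.054]
425 [-0.044, -0.039, -0.056]
428 [-0.046, -0.035, -0.057]
431 [-0.047, -0.031, -0.058]
434 [-0.048, -0.028, -0.059]
437 [-0.049, -0.023, -0.06]
440 [-0.05, -0.019, -0.061]
443 [-0.051, -0.015, -0.061]
446 [-0.051, -0.011, -0.062]
449 [-0.052, -0.007, -0.062]
452 [-0.052, -0.003, -0.062]
```

>>> play_rows --pt "0.018 -0.078 0.016 0 0 0 -1" --pt "0.015 -0.079 0.012 0 0 0 -1" --pt "0.013 -0.08 0.009 0 0 0 -1" --pt "0.01 -0.08 0.006 0 0 0 -1" --pt "0.007 -0.081 0.003 0 0 0 -1" --pt "0.005 -0.081 -0.001 0 0 0 -1" --pt "0.002 -0.081 -0.004 0 0 0 -1" --pt "-0.001 -0.081 -0.007 0 0 0 -1"

```text
time_s: 8.28
eef_pos: [623.2, 21.8, 222.9]
ee_rot: [0.29, 0.618, 0.664, 0.306]
force: [-0.8, 4.1, 0.2]
grip_width: -0.0
```

>>> play_rows --pt "-0.004 -0.08 -0.01 0 0 0 -1" --pt "-0.006 -0.08 -0.013 0 0 0 -1" --pt "-0.009 -0.079 -0.017 0 0 0 -1" --pt "-0.012 -0.078 -0.02 0 0 0 -1" --pt "-0.014 -0.077 -0.023 0 0 0 -1" --pt "-0.017 -0.075 -0.026 0 0 0 -1" --pt "-0.019 -0.073 -0.029 0 0 0 -1" --pt "-0.022 -0.071 -0.032 0 0 0 -1"

```text
time_s: 8.95
eef_pos: [619.0, -2.7, 216.0]
ee_rot: [0.29, 0.618, 0.664, 0.306]
force: [0.2, 3.7, 1.6]
grip_width: -0.002
```

>>> play_rows --pt "-0.024 -0.069 -0.034 0 0 0 -1" --pt "-0.027 -0.067 -0.037 0 0 0 -1" --pt "-0.029 -0.065 -0.04 0 0 0 -1" --pt "-0.031 -0.062 -0.042 0 0 0 -1" --pt "-0.034 -0.059 -0.044 0 0 0 -1" --pt "-0.036 -0.056 -0.047 0 0 0 -1" --pt "-0.038 -0.053 -0.049 0 0 0 -1" --pt "-0.039 -0.05 -0.051 0 0 0 -1"

```text
time_s: 9.62
eef_pos: [608.6, -21.9, 202.1]
ee_rot: [0.29, 0.618, 0.664, 0.306]
force: [1.6, 2.2, 2.2]
grip_width: 0.001
```

Run:
```python
from h import *
tool();print(measure(wrist()),measure(capture("side")),measure(capture("scene")));p=sensors.sense()["eef_pos"]
print("err to 416",((pt(416,62,6)-p)).round(1))
```

```text
TCP [608.6 -21.9 202.1] ang 55.71146709521361 r 63.835053782167066 d 6.082363509459427 z err [-0.    -0.021 -0.002] F [1.6 2.2 2.2] t 9.6167 j [-0.37  0.22  1.97  1.21  0.35 -1.48]
{'n': 21565, 'coh': np.float64(0.8562138522787536), 'spoke_mod72': np.float64(42.86136433656156), 'cap': np.float64(332.0029990096435), 'capr': np.float64(76.2738791427314), 'npx': 664} {'n': 785, 'coh': np.float64(0.83490665617004), 'spoke_mod72': np.float64(43.4467611867572), 'cap': np.float64(332.5336629037478), 'capr': np.float64(74.43700214099982), 'npx': 10} {'n': 358, 'coh': np.float64(0.4798203397827951), 'spoke_mod72': np.float64(44.48390626456376), 'cap': None, 'capr': np.float64(0.0), 'npx': 0}
err to 416 [0. 1. 1.]
```

>>> play_rows --pt "-0.041 -0.046 -0.052 0 0 0 -1" --pt "-0.043 -0.043 -0.054 0 0 0 -1" --pt "-0.044 -0.039 -0.056 0 0 0 -1" --pt "-0.046 -0.035 -0.057 0 0 0 -1" --pt "-0.047 -0.031 -0.058 0 0 0 -1" --pt "-0.048 -0.028 -0.059 0 0 0 -1" --pt "0 0 0 0 0 0 -1" --pt "0 0 0 0 0 0 -1"

```text
time_s: 10.43
eef_pos: [597.5, -30.7, 188.2]
ee_rot: [0.289, 0.618, 0.664, 0.306]
force: [0.8, -0.0, -0.6]
grip_width: -0.003
```

Run:
```python
from h import *
tool();print(measure(wrist()),measure(capture("side")));p=sensors.sense()["eef_pos"]
print("err to 434",((pt(434,62,6)-p)).round(1))
arc(434,-4,1);print("out 80/40/8",(-80*N/40/8).round(3))
```

```text
TCP [597.5 -30.7 188.2] ang 73.7057879065065 r 63.417784658412884 d 6.188694039083829 z err [ 0.003 -0.035  0.   ] F [ 0.8 -0.  -0.6] t 10.4333 j [-0.4   0.23  2.01  1.32  0.36 -1.62]
{'n': 21006, 'coh': np.float64(0.859842755438182), 'spoke_mod72': np.float64(60.923628493118386), 'cap': np.float64(350.3432563237998), 'capr': np.float64(78.14654054960683), 'npx': 715} {'n': 801, 'coh': np.float64(0.8444667035332003), 'spoke_mod72': np.float64(60.65640033155899), 'cap': np.float64(350.03543056300805), 'capr': np.float64(75.6233446828758), 'npx': 10}
err to 434 [-0.1  0.6  0.8]
430 [0.064, 0.038, 0.079]
out 80/40/8 [-0.191 -0.012  0.161]
```

>>> play_rows --pt "0.064 0.038 0.079 0 0 0 -1" --pt "-0.22 -0.014 0.185 0 0 0 -1" --pt "-0.22 -0.014 0.185 0 0 0 -1" --pt "-0.22 -0.014 0.185 0 0 0 -1" --pt "-0.22 -0.014 0.185 0 0 0 -1" --pt "-0.22 -0.014 0.185 0 0 0 -1" --pt "-0.22 -0.014 0.185 0 0 0 -1" --pt "-0.22 -0.014 0.185 0 0 0 -1"

```text
time_s: 11.2
eef_pos: [538.3, -32.9, 243.9]
ee_rot: [0.29, 0.618, 0.664, 0.306]
force: [0.8, 0.9, -0.4]
grip_width: -0.003
```

>>> play_rows --pt "-0.4 0 0.34 0 0 0 -1" --pt "-0.4 0 0.34 0 0 0 -1" --pt "-0.4 0 0.34 0 0 0 -1" --pt "0 0 0 0 0 0 -1" --pt "0 0 0 0 0 0 -1"

```text
time_s: 11.62
eef_pos: [490.8, -33.2, 285.2]
ee_rot: [0.291, 0.617, 0.664, 0.306]
force: [0.1, -0.0, 0.3]
grip_width: 0.002
```

Run:
```python
from h import *
tool();w=wrist();b=capture("side");s=capture("scene")
for c in (w,b,s): print(measure(c))
save("w5",np.hstack([cv2.resize(w["pixels"],(400,300)),cv2.resize(b["pixels"][100:300,150:417],(400,300))]))
# circle of the tyre inner edge seen by wrist
P=cloud(w);x,y,d=loc(P);r=np.hypot(x,y);g=w["pixels"].max(2)
m=(g<60)&(abs(d+21)<6)&(r>100)&(r<160);a=np.degrees(np.arctan2(x[m],y[m]))%360
for k in range(0,360,45):
    q=(a>=k)&(a<k+45);print(k+22,q.sum(),np.percentile(r[m][q],[3,97]).round(1) if q.sum()>20 else '')
# per-spoke angles
m=(w["z_map"]>0)&(abs(d+18)<4)&(r>45)&(r<90);A=np.degrees(np.arctan2(x[m],y[m]))%360
z=measure(w)["spoke_mod72"]
for k in range(5):
    t=(z+36+72*k);e=(A-t+180)%360-180;e=e[abs(e)<14];print(round(t%360),len(e),np.median(e).round(2) if len(e) else '')
```

```text
TCP [490.8 -33.2 285.2] ang 67.35801681976483 r 61.260346990664694 d -137.83311877808612 z err [ 0.007 -0.008  0.007] F [ 0.1 -0.   0.3] t 11.6167 j [-0.55 -0.18  2.13  0.88  0.61 -1.21]
{'n': 5756, 'coh': np.float64(0.9139515032259058), 'spoke_mod72': np.float64(60.941982844168095), 'cap': np.float64(350.20575841095604), 'capr': np.float64(77.1357449389138), 'npx': 141}
{'n': 843, 'coh': np.float64(0.9012516139190534), 'spoke_mod72': np.float64(60.88475459289846), 'cap': np.float64(350.03543056300805), 'capr': np.float64(75.6233446828758), 'npx': 10}
{'n': 316, 'coh': np.float64(0.7327593371706271), 'spoke_mod72': np.float64(60.95472154352188), 'cap': None, 'capr': np.float64(0.0), 'npx': 0}
22 2974 [119.8 144.8]
67 1375 [119.6 144.3]
112 2254 [118.  142.8]
157 2960 [116.4 141.4]
202 4334 [115.5 141.1]
247 1361 [115.  139.1]
292 1344 [116.4 141.7]
337 4450 [118.4 144.3]
97 718 -1.97
169 876 -1.12
241 1172 1.0
313 1111 1.44
25 832 -0.47
```

View pics/w5.png

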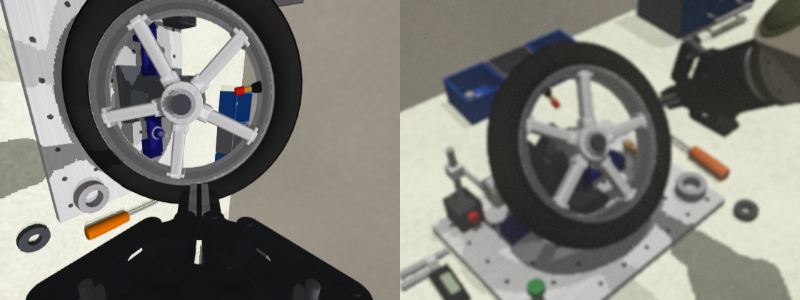

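Run:
```python
from h import *
p=sensors.sense()["eef_pos"];e=pt(428,62,-50)-p;print((e/40/5).round(3),((pt(428,62,6)-pt(428,62,-50))/40/8).round(3))
arc(428,1.5,8);arc(440,1,6)
```

```text
[ 0.338  0.012 -0.269] [ 0.134  0.008 -0.112]
430 [-0.023, -0.016, -0.029]
431 [-0.024, -0.015, -0.029]
432 [-0.024, -0.014, -0.03]
434 [-0.024, -0.013, -0.03]
436 [-0.024, -0.012, -0.03]
437 [-0.025, -0.011, -0.03]
438 [-0.025, -0.01, -0.03]
440 [-0.025, -0.009, -0.031]
441 [-0.017, -0.006, -0.02]
442 [-0.017, -0.005, -0.02]
443 [-0.017, -0.005, -0.021]
444 [-0.017, -0.004, -0.021]
445 [-0.017, -0.004, -0.021]
446 [-0.017, -0.003, -0.021]
```

>>> play_rows --pt "0.338 0.012 -0.269 0 0 0 -1" --pt "0.338 0.012 -0.269 0 0 0 -1" --pt "0.338 0.012 -0.269 0 0 0 -1" --pt "0.338 0.012 -0.269 0 0 0 -1" --pt "0.338 0.012 -0.269 0 0 0 -1" --pt "0 0 0 0 0 0 -1"

```text
time_s: 12.27
eef_pos: [559.3, -30.0, 227.4]
ee_rot: [0.287, 0.618, 0.665, 0.306]
force: [-0.7, 1.0, -0.2]
grip_width: 0.0
```

>>> play_rows --pt "0.134 0.008 -0.112 0 0 0 -1" --pt "0.134 0.008 -0.112 0 0 0 -1" --pt "0.134 0.008 -0.112 0 0 0 -1" --pt "0.134 0.008 -0.112 0 0 0 -1" --pt "0.134 0.008 -0.112 0 0 0 -1" --pt "0.134 0.008 -0.112 0 0 0 -1" --pt "0.134 0.008 -0.112 0 0 0 -1" --pt "0.134 0.008 -0.112 0 0 0 -1"

```text
time_s: 12.93
eef_pos: [601.8, -27.8, 194.4]
ee_rot: [0.29, 0.618, 0.664, 0.306]
force: [0.3, -0.4, 0.3]
grip_width: 0.002
```

>>> play_rows --pt "-0.023 -0.016 -0.029 0 0 0 -1" --pt "-0.024 -0.015 -0.029 0 0 0 -1" --pt "-0.024 -0.014 -0.03 0 0 0 -1" --pt "-0.024 -0.013 -0.03 0 0 0 -1" --pt "-0.024 -0.012 -0.03 0 0 0 -1" --pt "-0.025 -0.011 -0.03 0 0 0 -1" --pt "-0.025 -0.01 -0.03 0 0 0 -1" --pt "0 0 0 0 0 0 -1"

```text
time_s: 13.6
eef_pos: [594.5, -31.5, 186.7]
ee_rot: [0.29, 0.618, 0.664, 0.306]
force: [0.5, 1.5, 2.9]
grip_width: -0.0
```

Run:
```python
from h import *
tool();print(measure(wrist()),measure(capture("side")));p=sensors.sense()["eef_pos"]
print("err to 438.5",((pt(438.5,62,6)-p)).round(1))
```

```text
TCP [594.5 -31.5 186.7] ang 76.5274031175902 r 63.22347951551881 d 4.796258783631286 z err [-0.002 -0.02  -0.004] F [0.5 1.5 2.9] t 13.6 j [-0.4   0.23  2.02  1.34  0.36 -1.65]
{'n': 20919, 'coh': np.float64(0.8640789969073205), 'spoke_mod72': np.float64(63.41007678669185), 'cap': np.float64(352.82588428164235), 'capr': np.float64(78.30634002298785), 'npx': 695} {'n': 800, 'coh': np.float64(0.8457682218390536), 'spoke_mod72': np.float64(63.15095438979989), 'cap': np.float64(352.5098906650757), 'capr': np.float64(75.5053571630532), 'npx': 9}
err to 438.5 [ 0.1  0.2 -1.1]
```

>>> play_rows --pt "-0.017 -0.007 -0.02 0 0 0 -1" --pt "-0.017 -0.006 -0.02 0 0 0 -1" --pt "-0.017 -0.006 -0.02 0 0 0 -1" --pt "-0.017 -0.005 -0.02 0 0 0 -1" --pt "-0.017 -0.005 -0.021 0 0 0 -1" --pt "-0.017 -0.004 -0.021 0 0 0 -1" --pt "-0.017 -0.004 -0.021 0 0 0 -1" --pt "0 0 0 0 0 0 -1"

```text
time_s: 14.37
eef_pos: [589.6, -33.0, 180.5]
ee_rot: [0.289, 0.618, 0.664, 0.306]
force: [1.5, 0.3, 1.7]
grip_width: 0.002
```

Run:
```python
from h import *
tool();print(measure(wrist()),measure(capture("side")))
```

```text
TCP [589.6 -33.  180.5] ang 83.86381928953831 r 63.03661878417282 d 4.923754781448991 z err [-0.001 -0.029 -0.003] F [1.5 0.3 1.7] t 14.3667 j [-0.41  0.23  2.04  1.39  0.36 -1.71]
{'n': 21472, 'coh': np.float64(0.8700000246476677), 'spoke_mod72': np.float64(71.01172252521533), 'cap': np.float64(0.42357503723402035), 'capr': np.float64(78.75635920632241), 'npx': 669} {'n': 825, 'coh': np.float64(0.8482122392586633), 'spoke_mod72': np.float64(70.84273807637308), 'cap': np.float64(0.2748098753585688), 'capr': np.float64(76.05408967288865), 'npx': 10}
```

>>> play_rows --pt "-0.008 -0.002 -0.01 0 0 0 -1" --pt "-0.008 -0.002 -0.01 0 0 0 -1" --pt "0 0 0 0 0 0 -1" --pt "0 0 0 0 0 0 -1"

```text
time_s: 14.8
eef_pos: [589.2, -33.2, 180.1]
ee_rot: [0.29, 0.618, 0.664, 0.306]
force: [1.6, 1.3, 2.3]
grip_width: 0.002
```

Run:
```python
from h import *
tool();print(measure(wrist()),measure(capture("side")))
arc(446,-5,2)
```

```text
TCP [589.2 -33.2 180.1] ang 84.4018914221959 r 63.084919772636546 d 4.911444380406919 z err [-0.002 -0.024 -0.004] F [1.6 1.3 2.3] t 14.8 j [-0.41  0.23  2.04  1.4   0.36 -1.72]
{'n': 21412, 'coh': np.float64(0.8704684589599263), 'spoke_mod72': np.float64(71.50978188205895), 'cap': np.float64(0.844423401903436), 'capr': np.float64(78.74330531788317), 'npx': 673} {'n': 837, 'coh': np.float64(0.8426023266749525), 'spoke_mod72': np.float64(71.39676421217953), 'cap': np.float64(0.5087500775151769), 'capr': np.float64(76.04355967983176), 'npx': 9}
441 [0.085, 0.021, 0.103]
436 [0.083, 0.032, 0.102]
```

>>> play_rows --pt "0.04 0.01 0.05 0 0 0 -1" --pt "0.045 0.011 0.05 0 0 0 -1" --pt "-0.22 -0.014 0.185 0 0 0 -1" --pt "-0.22 -0.014 0.185 0 0 0 -1" --pt "-0.22 -0.014 0.185 0 0 0 -1" --pt "-0.22 -0.014 0.185 0 0 0 -1" --pt "-0.22 -0.014 0.185 0 0 0 -1" --pt "-0.22 -0.014 0.185 0 0 0 -1"

```text
time_s: 15.57
eef_pos: [539.2, -35.7, 228.6]
ee_rot: [0.289, 0.618, 0.664, 0.306]
force: [0.9, -0.6, -0.6]
grip_width: -0.0
```

>>> play_rows --pt "-0.4 -0.02 0.34 0 0 0 -1" --pt "-0.4 -0.02 0.34 0 0 0 -1" --pt "-0.4 -0.02 0.34 0 0 0 -1" --pt "-0.4 -0.02 0.34 0 0 0 -1" --pt "0 0 0 0 0 0 -1" --pt "0 0 0 0 0 0 -1" --pt "0 0 0 0 0 0 -1"

```text
time_s: 16.15
eef_pos: [476.0, -39.0, 282.3]
ee_rot: [0.289, 0.618, 0.664, 0.306]
force: [-0.3, -0.4, 0.2]
grip_width: -0.003
```

Run:
```python
from h import *
tool();w=wrist();b=capture("side")
for c in (w,b,capture("scene")): print(measure(c))
H[:]=HT
print("HT",measure(w),measure(b))
save("w6",np.hstack([cv2.resize(w["pixels"],(400,300)),cv2.resize(b["pixels"][100:300,150:417],(400,300))]))
```

```text
TCP [476.  -39.  282.3] ang 79.26495886882036 r 62.48033444451118 d -147.65056816739644 z err [-0.001 -0.03  -0.003] F [-0.3 -0.4  0.2] t 16.15 j [-0.6  -0.22  2.16  0.9   0.65 -1.26]
{'n': 5437, 'coh': np.float64(0.9150678298315946), 'spoke_mod72': np.float64(71.61908875686846), 'cap': np.float64(0.8651527331265676), 'capr': np.float64(77.4645952709454), 'npx': 132}
{'n': 849, 'coh': np.float64(0.9055750610419718), 'spoke_mod72': np.float64(71.65356641209218), 'cap': np.float64(0.5087500775151769), 'capr': np.float64(76.04355967983176), 'npx': 9}
{'n': 327, 'coh': np.float64(0.7435466719274001), 'spoke_mod72': np.float64(71.65062432783822), 'cap': None, 'capr': np.float64(0.0), 'npx': 0}
HT {'n': 5426, 'coh': np.float64(0.9229443072962259), 'spoke_mod72': np.float64(71.45843735337137), 'cap': np.float64(0.44736932016710484), 'capr': np.float64(75.73135578519489), 'npx': 132} {'n': 841, 'coh': np.float64(0.9104064401590654), 'spoke_mod72': np.float64(71.57174665881759), 'cap': np.float64(359.93117556803526), 'capr': np.float64(74.42943136575809), 'npx': 9}
```

View pics/w6.png

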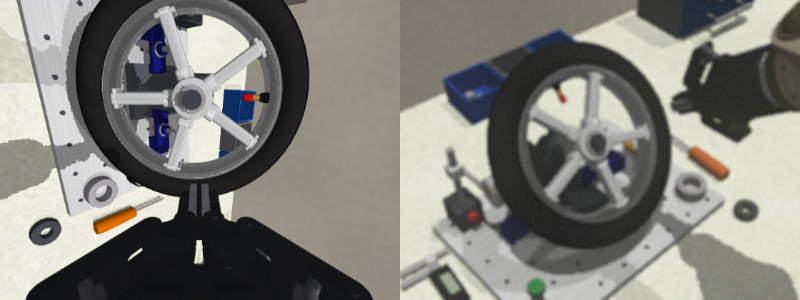

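The valve is within about half a degree of the top. The wrist picture (turned 90°) shows it level with the hub, with its spokes symmetric. The gripper is clear and the tools haven't moved.

```bash
python3 -c "
from h import *
print(order.finish_job())"
```

```text
the job is handed in; nothing more can be done
None
```

The valve now stands at the top of the wheel, and the job was handed in at about 16 s of the 58 s allowed. I pushed the wheel about 160° clockwise with the shut fingertips on one spoke, which stayed within reach all the way. The fingers came out once to measure and went back in for the last 11°. Pushing forces on the tool stayed around 5 N or less.

- **Valve angle:** after withdrawal, the spoke pattern in all three cameras put the valve about 0.4° short of straight up.
- **Where the checks differ:** the red cap read about 0 to 0.9° past the top. That depends on which hub centre I used, because my centre estimates differ by 1–3 mm. The scene camera could not see the cap.
- **At rest:** the spoke angle barely changed between the last push and withdrawal, at most 0.3° by one camera.
- **Clear of everything:** the gripper was about 150 mm in front of the wheel. The tools and gauges visible in the last pictures look undisturbed. That was by eye; I did not measure their positions.

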